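# Post the empty balm tin through the swing flap

## Task

Throw the empty balm tin away without picking it up: with one fingertip push the self-closing flap of the empties box well open, and while that finger keeps the flap open, push the tin along the deck with the other finger so that it drops through the opening into the box. Then draw the fingers back so that the flap falls shut, and leave everything else where it is.

Things in the scene. Friction and masses are not known exactly. Their poses are not given: they have to be found in the camera images.
- empties_box: Fixed white box, 270 x 300 wide (y) mm, with a flat steel deck 110 mm above the counter, and a low hood (top 164). Origin: on the counter under the middle of the sill. +x: direction of pushing in, away from the robot; z up. Front deck: x -120 to 0, full width. Hood top: x 76 to 150. Below the deck the box is hollow down to its floor at height 4.
- sill (a point): Middle of the sill, the straight deck edge (along box y) where the opening starts; at deck height, fixed to the box, axes as the box. From here, mm: opening x 0 to 70, y -104 to 104, covered by the sloping flap; hood cheeks at |y| 104 to 108; deck wings beside them to |y| 150.
- flap (a joint): Flap angle (rad): 0 shut, up to 1.3 as it is pushed down and in. A fingertip some 5 mm above the deck moved along box +x swings it inwards: about 0.35 rad with the tip's front 40 mm past the sill, 0.6 at 55 mm. Spring-closed: 1 N at the lip to start, 2 to 4 N when open; it shuts by itself when let go.
- flap_lip (a point): Middle of the free lower edge of the flap, a plain steel plate 196 wide, 78 long, 3 thick, hinged along its upper far edge (70 mm beyond the sill, 50 above the deck, axis along box y). Shut, it slopes down towards the robot, and this lip is 6 mm above the deck, 5 mm past the sill.
- tin_center (a point): Centre of the empty balm tin, a closed flat round tin 41 mm in diameter and 22 mm high, about 40 g, lid of gold-coloured metal, lying flat on the front deck 50 to 75 mm in front of the sill. The point is 11 mm above the deck. It slides when pushed and drops in once its centre is past the sill.
- comb: Bystander: small steel comb, 60 x 31 x 8 mm, lying on a deck wing or corner of the box. Origin under its middle.
- dropper: Bystander: small amber bottle, 26 mm in diameter, 50 high, standing at the other side of the deck. Origin under it.
- bowl: Bystander: cream enamel bowl, 150 mm wide, 55 high, on the counter beside the box. Origin under it.
- canister: Bystander: closed stainless canister, 104 mm in diameter, 148 high, on the counter beside the box. Origin under it.
- brush: Bystander: grooming brush, 185 x 50 x 28 mm, on the counter beside the box. Origin under it.
- chew_bone: Bystander: black rubber chew bone, 100 x 58 x 26 mm, on the counter in front of the box. Origin under it.
Not all that is in view belongs to the job. There is more than one size of the part that bears tin_center; the job needs the smallest.

How it is judged:
On the way, in this order (a step that is already met when the one before it is completed fails the run):
1. a finger pushes the flap well open (over 0.35 rad) while the tin still stands on the deck (value of joint flap above 0.35 rad and contact force between the fingers and flap above 0.3 N and z of tin_center in the frame of empties_box above 0.115 m and x of tin_center in the frame of empties_box below 0 m), for 0.1 s.
2. the tin has dropped into the box while a finger still holds the flap open (z of tin_center in the frame of empties_box below 0.075 m and x of tin_center in the frame of empties_box between -0.12 and 0.15 m and y of tin_center in the frame of empties_box between -0.15 and 0.15 m and value of joint flap above 0.3 rad and contact force between the fingers and flap above 0.3 N), for 0.1 s.
At the end, for the whole second after the job is handed in: The tin lies at rest inside the box below the deck and the flap is shut again (under 0.06 rad) (z of tin_center in the frame of empties_box below 0.075 m and x of tin_center in the frame of empties_box between -0.12 and 0.15 m and y of tin_center in the frame of empties_box between -0.15 and 0.15 m and value of joint flap below 0.06 rad and linear speed of tin below 0.02 m/s); the robot touches nothing.
It fails at once if the tin is lifted off the deck (by more than 15 mm) (z of tin_center in the frame of empties_box above 0.136 m).
It fails at once if any of the other things is moved more than 20 mm (distance of any of comb, dropper, bowl, canister, brush, chew_bone from where it was at the start of the episode above 0.02 m).
It also fails if it takes over 38 s, if anything falls off the work surface, if the arm or the gripper's body presses on something with over 40 N, if the wrist force passes 120 N, or if a joint passes its speed limit or range.

## Robot

A 6-joint arm with a two-finger parallel gripper is mounted at the origin on the work surface. World frame = base frame: x ahead of the robot, y to its left, z up, the work surface at z = 0. Lengths are in m, angles in rad, forces in N, time in s.
With the tool pointing down it reaches from about 0.3 to 0.875 m from the base axis. Payload 6.4 kg.
Tool frame: the origin (TCP) lies between the finger pads; the fingertips stand 25 mm ahead of it and the grasp point (between the pads) lies 6 mm ahead of it; z points along the fingers, y is the line along which they close (so a half turn about z gives the same grasp; the last joint's range is limited). The gripper opens to 85 mm and grips with 20 to 120 N. Pads are 22 mm wide; open, the fingers measure 114 mm over their backs; the gripper's body (76 mm by 85 mm) begins 54 mm behind the grasp point. The pads swing forward as they close: fully open they stand 13 mm farther back than shut.
Start: joints at [-1.343, 0.181, 1.607, -0, 1.354, -0.206], TCP at [0.242, -0.522, 0.256] pointing down, gripper open.
Joint ranges: [-2.99, 2.99], [-0.89, 2.07], [0.3, 2.58], [-1.14, 4.28], [0, 2.63], [-3.12, 3.12]. Speed limits (rad/s): [2.57, 2.57, 3.01, 3.14, 3.14, 3.14].

## Interface

Orientations are given as a unit quaternion [w, x, y, z].
In Python, from bench import ctrl gives the robot as it stands.
- The arm moves only by the tool servo_tool, never from a script. Its argument "series" is text: rows parted by semicolons, each of 7 numbers parted by spaces: the gripper command: -1 is fully open, 1 is shut, values between are in proportion, then the shift along the tool's x, y, z in m, then the turn, a rotation vector about the tool's x, y, z in degrees. A call has 1 to 12 rows; each row is the pose to reach, as a shift and turn from the pose commanded when the call began, along the tool's axes at that moment; what a row does not reach only later rows make up. A row lasts 1/12 s, in which the tool goes at most 41.7 mm and 7.16 degrees, less where a joint would pass 70% of its speed; a pose out of reach is approached as far as the arm can. A call with a gripper value outside its range is refused whole. The fingers move at their own pace and stop on an object; the grip force is fixed at half the most. Time passes only in rows, so rows that repeat a pose let the fingers close. It gives the time, the measured TCP pose, the force, the opening and the grip force at its end, in the units of the state.
- ctrl.get_obs(): the state, without advancing time (a new reading comes with each control period).
- ctrl.camera(name): name is "scene" or "top"; returns a dict with "img" (420x560x3 uint8, red, green, blue), "z_map" (420x560 float32, m along the optical axis (not along the pixel's ray), 0 where there is no reading), "fovy" (degrees; the focal length in pixels is half the picture's height over the tangent of half this angle, whatever the lens; pixels are square), "cx", "cy" (the principal point, pixels), "k1" (the pictures are not rectified: a ray, as slopes to the right and down, at radius r is drawn at 1 + k1 r^2 times it, then the intrinsics apply), "extrinsics" (4x4, takes a point from camera to world coordinates). Camera axes: x right, y down, z forward; pixel columns grow to the right and rows downward; lengths in m; the calibration is good to about 2 mm. A picture is of the moment at which its call begins.
- ctrl.hand_in(): hands the job in; it is judged then, once.
The state is a dict: "time_s": time; "q": joint angles; "dq": joint speeds; "joint_efforts": joint torques, N m; "eef_pos": TCP position; "eef_rot": TCP orientation; "wrist_force": force on the tool from outside, world axes, zero at the start; "torque": the same for the moment, N m; "opening": opening from 0.0 (shut) to 1.0 (fully open); "grasp_force": force on a finger pad.
Only numpy, scipy, OpenCV 4.12 (cv2) and the standard library are available. Lean on these libraries where they do the work, as an engineer would, in place of code of your own. Each camera call takes 0.05 s, during which the arm holds its last target. There are 200 camera calls.

## Working session

There is one attempt and no reset: what is moved stays moved. The work goes in short steps, Python scripts to look and compute and a tool call to move; the robot and the scene stay as the last step left them, time stands still between calls to the robot, and variables do not carry over. Pictures are saved under pics/ and viewed, at most 10 in all, crops included, and the job is handed in when it is done.

Besides the shell and the picture viewer there is one more tool, called after ">>>" as name(argument=value, ...), one argument or row to a line, values as JSON. servo_tool: Moves the arm, as the interface text tells. Its arguments: {"type":"object","properties":{"series":{"type":"string"}},"required":["series"]}

```bash
ls; mkdir -p pics; cat > h.py <<'E'
import numpy as np,cv2
from bench import ctrl
def cam(n):
    c=ctrl.camera(n); h,w=c["img"].shape[:2]
    c["f"]=h/2/np.tan(np.radians(c["fovy"])/2); return c
def ray(c,u,v):
    K=np.array([[c["f"],0,c["cx"]],[0,c["f"],c["cy"]],[0,0,1.]])
    d=np.array([[(u-c["cx"])/c["f"],(v-c["cy"])/c["f"]]])[0]
    s=d.copy()
    for _ in range(20): s=d/(1+c["k1"]*(s@s))
    return np.array([s[0],s[1],1.])
def plane(c,u,v,z):
    E=c["extrinsics"]; r=E[:3,:3]@ray(c,u,v); o=E[:3,3]
    return o+r*(z-o[2])/r[2]
def pt(c,u,v):
    z=c["z_map"][int(round(v)),int(round(u))]
    E=c["extrinsics"]; return E[:3,:3]@(ray(c,u,v)*z)+E[:3,3]
def proj(c,P):
    E=c["extrinsics"]; p=E[:3,:3].T@(np.array(P)-E[:3,3]); s=p[:2]/p[2]
    return s*(1+c["k1"]*(s@s))*c["f"]+[c["cx"],c["cy"]]
E
python3 - <<'E'
from h import *
for n in("scene","top"):
    c=cam(n); cv2.imwrite(f"pics/{n}0.png",c["img"][...,::-1]); print(n,c["fovy"],c["k1"],c["extrinsics"].round(3).tolist())
print(ctrl.get_obs())
E
```

```text
pics
scene 55.579339926197726 -0.10236380109033391 [[-0.698, 0.578, -0.422, 0.944], [0.716, 0.556, -0.423, 0.438], [-0.01, -0.598, -0.802, 0.854], [0.0, 0.0, 0.0, 1.0]]
top 43.83582218327524 0.04803848111531016 [[-0.019, -0.982, 0.189, 0.338], [-1.0, 0.021, 0.009, 0.048], [-0.013, -0.189, -0.982, 1.233], [0.0, 0.0, 0.0, 1.0]]
{'time_s': 0.1, 'q': array([-1.34331659e+00,  1.81452747e-01,  1.60792036e+00,  1.36464178e-05,
        1.35378352e+00, -2.06285492e-01]), 'dq': array([-0.00064182, -0.00151964, -0.0039982 , -0.00088043,  0.00248925,
        0.00080687]), 'joint_efforts': array([ 5.44780255e-05, -4.45882237e+01, -3.52239203e+01, -2.89629133e-04,
        4.09232540e-03, -7.43180152e-06]), 'eef_pos': array([ 0.24158869, -0.52128154,  0.25547611]), 'eef_rot': array([-7.82010538e-04,  9.76573031e-01,  2.15184814e-01, -1.62497799e-06]), 'wrist_force': array([-0.13020366,  0.86610221,  0.16527598]), 'torque': array([ 0.04992552,  0.00853138, -0.02709327]), 'grasp_force': 0.0, 'opening': 0.9988614223298933}
```

View pics/scene0.png

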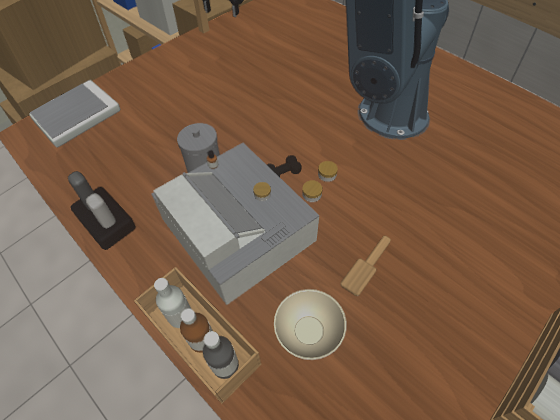

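View pics/top0.png

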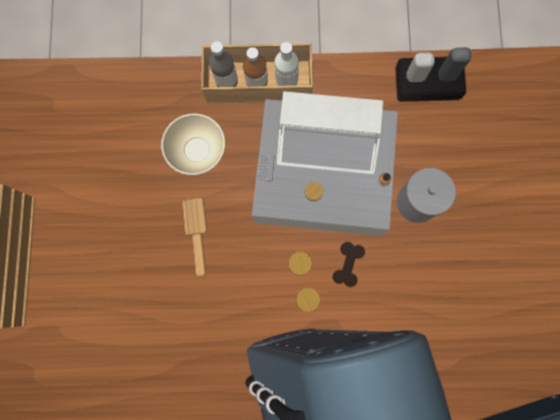

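The top view shows three gold tins: (314,191) on the deck, (300,263) and (308,299) on the counter. The one on the deck fits the description; I'll check the sizes and look at an enlarged crop. The comb is at (266,167), the dropper at (385,179), and the box's front corners are near (253,220) and (389,230).

```bash
python3 - <<'E'
from h import *
c=cam("top"); s=cam("scene")
cv2.imwrite("pics/crop.png",cv2.resize(c["img"][80:310,240:440],None,fx=2.6,fy=2.6,interpolation=cv2.INTER_CUBIC)[...,::-1])
for n,k,z3 in(("top",c,0),("scene",s,0)):
    hsv=cv2.cvtColor(k["img"],cv2.COLOR_RGB2HSV)
    m=cv2.inRange(hsv,(17,120,80),(30,255,255))
    for q in cv2.findContours(m,0,1)[0]:
        if 60<cv2.contourArea(q)<900:
            (u,v),_=cv2.minEnclosingCircle(q); p=pt(k,u,v)
            P=np.array([plane(k,*a[0],p[2])[:2] for a in q],np.float32)
            ce,r=cv2.minEnclosingCircle(P); print(n,round(u),round(v),p.round(4),np.round(ce,4),"d mm",2e3*r)
for n,k in(("top",c),):
    for uv in((300,215),(280,190),(340,215),(370,190),(328,150),(330,172),(330,160),(330,140)): print(uv,pt(k,*uv).round(3))
# deck mask by height from depth
H,W=c["z_map"].shape
P=np.array([[pt(c,u,v) for u in range(W)] for v in range(H)])
np.save("P.npy",P)
m=((P[...,2]>.08)&(P[...,2]<.19)).astype(np.uint8)
q=[a for a in cv2.findContours(m,0,1)[0] if cv2.contourArea(a)>5000]
for a in q: print(cv2.contourArea(a),cv2.approxPolyDP(a,5,True)[:,0].tolist())
E
```

```text
top 308 299 [0.3378 0.0479 1.233 ] [0.3378 0.0479] d mm 0.19999999494757503
top 300 263 [0.4288 0.0292 0.0308] [0.4288 0.029 ] d mm 53.080249577760696
top 313 191 [ 0.5746 -0.0024  0.1351] [ 0.5747 -0.0022] d mm 37.43921220302582
scene 262 189 [ 0.5749 -0.0031  0.1313] [ 0.5757 -0.0025] d mm 42.451124638319016
scene 312 188 [0.4304 0.0298 0.0306] [0.4308 0.0288] d mm 59.38773974776268
scene 328 169 [0.3477 0.0131 0.0284] [0.3467 0.0125] d mm 59.504855424165726
(300, 215) [0.527 0.027 0.108]
(280, 190) [0.583 0.07  0.114]
(340, 215) [ 0.525 -0.06   0.109]
(370, 190) [ 0.58  -0.128  0.107]
(328, 150) [ 0.663 -0.036  0.142]
(330, 172) [ 0.621 -0.041  0.115]
(330, 160) [ 0.645 -0.041  0.126]
(330, 140) [ 0.683 -0.041  0.151]
16994.5 [[265, 99], [252, 217], [388, 230], [396, 111], [382, 110], [382, 100], [283, 91], [281, 100]]
```

View pics/crop.png

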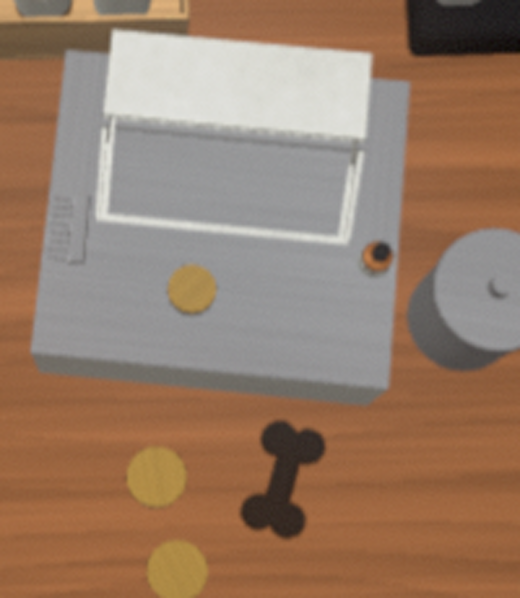

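The enlarged crop confirms that the deck tin at (192,290 in the crop) is the small one: about 40 mm across, against 53–59 mm for the two on the counter. Next I'll fit the box frame and plan the path.

```bash
cat > box.py <<'E'
from h import *
from scipy.spatial.transform import Rotation as R
O=np.array([0.,0,0]);A=0.
E
python3 - <<'E'
from h import *
from scipy.spatial.transform import Rotation as R
c=cam("top")
d={k:plane(c,*v,.11)[:2] for k,v in dict(fl=(252.7,215.6),fr=(389,229.4),sl=(277.5,163.6),sr=(374.5,172.8),bl=(265.4,99.5),br=(397.3,111.5)).items()}
for k in d: print(k,d[k].round(4))
print("front w",np.linalg.norm(d['fl']-d['fr']),"stripe w",np.linalg.norm(d['sl']-d['sr']),"depth",np.linalg.norm(d['fl']-d['bl']),np.linalg.norm(d['fr']-d['br']))
# yaw
y=np.array([d['fl']-d['fr'],d['sl']-d['sr'],d['bl']-d['br']]); print("yaw deg y-edges",np.degrees(np.arctan2(-y[:,0],y[:,1])))
x=np.array([d['bl']-d['fl'],d['br']-d['fr']]); print("yaw deg x-edges",np.degrees(np.arctan2(x[:,1],x[:,0])))
a=np.arctan2(-y[:,0],y[:,1]).mean(); X=np.array([np.cos(a),np.sin(a)]);Y=np.array([-X[1],X[0]])
cen=(d['fl']+d['fr']+d['bl']+d['br'])/4; S=cen-X*.015   # deck x -120..150
S2=(d['fl']+d['fr'])/2+.12*X; print("sill",S,S2,"stripe mid",(d['sl']+d['sr'])/2)
t=np.array([.575,-.0025]); print("tin in box",(t-S)@X,(t-S)@Y)
for n,uv,z in(("dropper",(385,179),.16),("comb",(266,167),.118)):
    p=plane(c,*uv,z)[:2]; print(n,(p-S)@X,(p-S)@Y)
r=R.from_quat(ctrl.get_obs()["eef_rot"],scalar_first=True); print(r.as_matrix().round(3))
E
```

```text
fl [0.5277 0.1304]
fr [ 0.4912 -0.1642]
sl [0.6437 0.0743]
sr [ 0.6178 -0.1395]
bl [0.7949 0.0994]
br [ 0.7586 -0.1976]
front w 0.2967975457426181 stripe w 0.21537777709173703 depth 0.26894158887503605 0.2693910524619528
yaw deg y-edges [-7.05899525 -6.92431707 -6.97143186]
yaw deg x-edges [-6.61970971 -7.12315424]
sill [ 0.62820233 -0.03116301] [ 0.62858527 -0.03147799] stripe mid [ 0.63075139 -0.03255626]
tin in box -0.05629312782631011 0.021980453364949058
dropper -0.02181034296671201 -0.12481713268767326
comb -0.009772680401685172 0.13059145924670362
[[ 0.907  0.42  -0.   ]
 [ 0.42  -0.907  0.001]
 [ 0.    -0.001 -1.   ]]
```

>>> servo_tool(
  series="-0.78 0.02 -0.012 0 0 0 -2; -0.78 0.05 -0.030 0 0 0 -4; -0.78 0.084 -0.051 0 0 0 -6; -0.78 0.118 -0.071 0 0 0 -8; -0.78 0.152 -0.092 0 0 0 -10; -0.78 0.186 -0.113 0 0 0 -12; -0.78 0.220 -0.133 0 0 0 -13.2; -0.78 0.254 -0.154 0 0 0 -13.2; -0.78 0.288 -0.174 0 0 0 -13.2; -0.78 0.322 -0.195 0 0 0 -13.2; -0.78 0.350 -0.212 0 0 0 -13.2; -0.78 0.370 -0.224 0 0 0 -13.2",
)

```text
time_s: 1.25
eef_pos: [0.4844, -0.1602, 0.2564]
eef_rot: [-0.0, 0.945, 0.327, 0.0]
wrist_force: [-0.0, -0.0, 0.7]
opening: 0.888
grasp_force: 0.0
```

```bash
cat > go.py <<'E'
from h import *
from scipy.spatial.transform import Rotation as R
S=np.array([.6285,-.0315]);X=np.array([.9925,-.1219]);Y=np.array([.1219,.9925])
def st():
    o=ctrl.get_obs(); M=R.from_quat(o["eef_rot"],scalar_first=True).as_matrix(); p=o["eef_pos"]
    print("t",round(o["time_s"],2),"p",p.round(4),"box",((p[:2]-S)@X).round(4),((p[:2]-S)@Y).round(4),"ty ang",np.degrees(np.arctan2(M[1,1],M[0,1])).round(1),"F",o["wrist_force"].round(1),"op",round(o["opening"],3)); return p,M
def to(bx,by,z):
    p,M=st(); q=np.append(S+X*bx+Y*by,z); print("shift",(M.T@(q-p)).round(4))
E
python3 -c "
from go import *
to(-.047,.013,.20)"
```

```text
t 1.25 p [ 0.4844 -0.1602  0.2564] box -0.1274 -0.1453 ty ang -51.8 F [-0.  -0.   0.7] op 0.888
shift [ 0.1689 -0.0546  0.0565]
```

>>> servo_tool(
  series="-0.78 0.028 -0.009 0 0 0 0; -0.78 0.062 -0.02 0 0 0 0; -0.78 0.096 -0.031 0 0 0 0; -0.78 0.13 -0.042 0 0 0 0; -0.78 0.155 -0.05 0 0 0 0; -0.78 0.169 -0.0545 0.01 0 0 0; -0.78 0.169 -0.0545 0.035 0 0 0; -0.78 0.169 -0.0545 0.060 0 0 0; -0.78 0.169 -0.0545 0.080 0 0 0; -0.78 0.169 -0.0545 0.085 0 0 0; -0.78 0.169 -0.0545 0.085 0 0 0",
)

```text
time_s: 2.17
eef_pos: [0.5814, -0.0156, 0.1694]
eef_rot: [-0.001, 0.945, 0.326, -0.002]
wrist_force: [-0.5, -1.0, -0.2]
opening: 0.889
grasp_force: 0.0
```

```bash
python3 -c "
from go import *
to(-.047,.013,.14)
s=cam('scene'); cv2.imwrite('pics/s1.png',cv2.resize(s['img'][110:310,140:340],None,fx=3,fy=3,interpolation=cv2.INTER_CUBIC)[...,::-1])
hsv=cv2.cvtColor(s['img'],cv2.COLOR_RGB2HSV); m=cv2.inRange(hsv,(17,120,80),(30,255,255))
for q in cv2.findContours(m,0,1)[0]:
  if cv2.contourArea(q)>60: (u,v),r=cv2.minEnclosingCircle(q); p=plane(s,u,v,.132)[:2]; print(u,v,r,(p-S)@X,(p-S)@Y)
"
```

```text
t 2.17 p [ 0.5814 -0.0156  0.1694] box -0.0486 0.0101 ty ang -51.9 F [-0.5 -1.  -0.2] op 0.889
shift [ 0.0033 -0.0008  0.0294]
261.7257995605469 189.09677124023438 8.323453903198242 -0.056169474152804065 0.022341687850755992
312.0 188.5 9.708344459533691 -0.14735447888266087 0.09436063170077967
327.5 168.6999969482422 9.525854110717773 -0.21630708488712727 0.07213186520272162
```

View pics/s1.png

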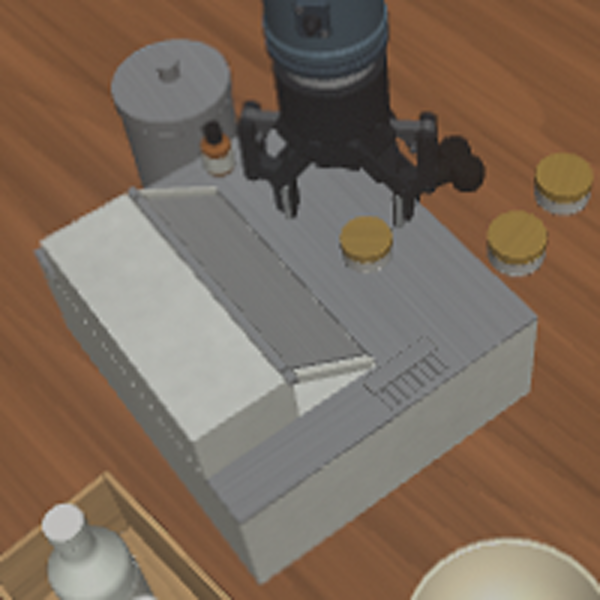

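```bash
python3 -c "
from go import *
p0,M=st()
s=cam('scene')
out=[]
for v in range(140,188):
  for u in range(218,288):
    p=pt(s,u,v); q=M.T@(p-p0)
    if abs(q[0])<.04 and abs(q[1])<.11 and -.1<q[2]<.032 and s['img'][v,u].max()<110: out.append(q)
o=np.array(out)*1e3
for a in range(-100,35,10):
  k=o[(o[:,2]>=a)&(o[:,2]<a+10)]
  if len(k): print('toolz',a,'n',len(k),'y',k[:,1].min().round(),k[:,1].max().round(),'x',k[:,0].min().round(),k[:,0].max().round())
print(o[:,2].max())
"
```

```text
t 2.22 p [ 0.5826 -0.0159  0.1712] box -0.0475 0.0099 ty ang -51.9 F [ 0.7 -0.5  0.3] op 0.889
toolz -100 n 68 y -66.0 66.0 x -13.0 13.0
toolz -90 n 289 y -68.0 70.0 x -14.0 19.0
toolz -80 n 194 y -68.0 70.0 x -2.0 20.0
toolz -70 n 123 y -68.0 70.0 x -1.0 20.0
toolz -60 n 183 y -69.0 69.0 x -16.0 19.0
toolz -50 n 127 y -69.0 71.0 x -15.0 17.0
toolz -40 n 166 y -69.0 70.0 x -12.0 14.0
toolz -30 n 30 y -55.0 55.0 x 2.0 12.0
toolz -20 n 45 y -51.0 52.0 x -6.0 11.0
toolz -10 n 42 y -51.0 52.0 x -11.0 11.0
toolz 0 n 38 y -51.0 52.0 x -9.0 11.0
toolz 10 n 6 y 39.0 44.0 x -4.0 10.0
15.96650218200895
```

>>> servo_tool(
  series="-0.78 0.003 -0.001 0.008 0 0 0; -0.78 0.003 -0.001 0.016 0 0 0; -0.78 0.003 -0.001 0.022 0 0 0; -0.78 0.003 -0.001 0.026 0 0 0; -0.78 0.003 -0.001 0.028 0 0 0; -0.78 0.003 -0.001 0.028 0 0 0; -0.78 0.003 -0.001 0.028 0 0 0; -0.78 0.003 -0.001 0.028 0 0 0",
)

```text
time_s: 2.93
eef_pos: [0.5847, -0.0133, 0.1436]
eef_rot: [0.0, 0.945, 0.326, 0.0]
wrist_force: [0.9, 0.1, 0.1]
opening: 0.892
grasp_force: 0.0
```

>>> servo_tool(
  series="-0.78 0 0 0.004 0 0 0; -0.78 0 0 0.007 0 0 0; -0.78 0 0 0.010 0 0 0; -0.78 0 0 0.010 0 0 0; -0.78 0 0 0.010 0 0 0",
)

```text
time_s: 3.35
eef_pos: [0.5842, -0.0132, 0.1329]
eef_rot: [-0.0, 0.945, 0.326, -0.0]
wrist_force: [-0.6, -0.7, 1.5]
opening: 0.888
grasp_force: 0.0
```

>>> servo_tool(
  series="-0.78 0 0 0.002 0 0 0; -0.78 0 0 0.003 0 0 0; -0.78 0 0 0.003 0 0 0",
)

```text
time_s: 3.6
eef_pos: [0.5844, -0.0132, 0.13]
eef_rot: [-0.0, 0.945, 0.326, -0.0]
wrist_force: [0.3, -0.5, -0.7]
opening: 0.885
grasp_force: 0.0
```

>>> servo_tool(
  series="-0.78 0 0 0.002 0 0 0; -0.78 0 0 0.003 0 0 0; -0.78 0 0 0.003 0 0 0",
)

```text
time_s: 3.85
eef_pos: [0.5843, -0.0132, 0.127]
eef_rot: [-0.0, 0.945, 0.326, -0.0]
wrist_force: [0.2, 0.2, -0.4]
opening: 0.89
grasp_force: 0.0
```

```bash
python3 -c "
from go import *
to(.014,-.035,.133)
s=cam('scene'); cv2.imwrite('pics/s2.png',cv2.resize(s['img'][120:240,180:300],None,fx=5,fy=5,interpolation=cv2.INTER_CUBIC)[...,::-1])
"
```

```text
t 3.85 p [ 0.5843 -0.0132  0.127 ] box -0.0461 0.0128 ty ang -51.9 F [ 0.2  0.2 -0.4] op 0.89
shift [ 0.0086  0.0763 -0.006 ]
```

View pics/s2.png

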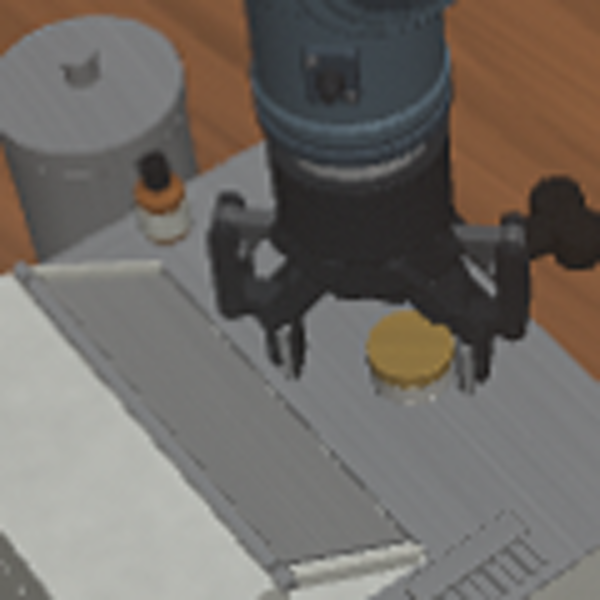

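Flap finger tip at crop (292,375), just in front of the flap. The tin finger at (475,385) is right behind the tin. I'll go down a little more to touch the deck and get the tip height.

>>> servo_tool(
  series="-0.78 0 0 0.001 0 0 0; -0.78 0 0 0.002 0 0 0; -0.78 0 0 0.002 0 0 0; -0.78 0 0 0.002 0 0 0",
)

```text
time_s: 4.23
eef_pos: [0.5846, -0.0133, 0.1255]
eef_rot: [0.0, 0.945, 0.326, 0.0]
wrist_force: [-0.4, 0.4, 1.5]
opening: 0.884
grasp_force: 0.7
```

>>> servo_tool(
  series="-0.78 0 0 0.001 0 0 0; -0.78 0 0 0.002 0 0 0; -0.78 0 0 0.002 0 0 0; -0.78 0 0 0.002 0 0 0",
)

```text
time_s: 4.57
eef_pos: [0.5847, -0.0133, 0.1254]
eef_rot: [0.0, 0.945, 0.326, 0.0]
wrist_force: [-5.4, 0.6, 16.1]
opening: 0.893
grasp_force: 7.7
```

>>> servo_tool(
  series="-0.78 0 0 -0.005 0 0 0; -0.78 0 0 -0.0095 0 0 0; -0.78 0 0 -0.0095 0 0 0; -0.78 0.0007 0.006 -0.0095 0 0 0; -0.78 0.0013 0.012 -0.0095 0 0 0; -0.78 0.002 0.018 -0.0095 0 0 0; -0.78 0.0027 0.024 -0.0095 0 0 0; -0.78 0.0034 0.030 -0.0095 0 0 0; -0.78 0.004 0.036 -0.0095 0 0 0; -0.78 0.0047 0.042 -0.0095 0 0 0; -0.78 0.0054 0.047 -0.0095 0 0 0; -0.78 0.0056 0.050 -0.0095 0 0 0",
)

```text
time_s: 5.57
eef_pos: [0.62, -0.0497, 0.1325]
eef_rot: [-0.0, 0.945, 0.326, -0.0]
wrist_force: [-3.6, 2.0, 0.8]
opening: 0.892
grasp_force: 1.2
```

```bash
python3 -c "
from go import *
to(.003,-.026,.1325)
s=cam('scene'); cv2.imwrite('pics/s3.png',cv2.resize(s['img'][120:240,180:300],None,fx=5,fy=5,interpolation=cv2.INTER_CUBIC)[...,::-1])
c=cam('top')
for k in(s,c):
 hsv=cv2.cvtColor(k['img'],cv2.COLOR_RGB2HSV); m=cv2.inRange(hsv,(17,120,80),(30,255,255))
 for q in cv2.findContours(m,0,1)[0]:
  if cv2.contourArea(q)>40: (u,v),r=cv2.minEnclosingCircle(q); p=plane(k,u,v,.132)[:2]; print(u,v,r,(p-S)@X,(p-S)@Y)
"
```

```text
t 5.57 p [ 0.62   -0.0497  0.1325] box -0.0062 -0.0191 ty ang -52.0 F [-3.6  2.   0.8] op 0.892
shift [0.0016 0.0114 0.    ]
241.0 189.5 7.826338291168213 -0.01824188087503459 -0.007065229543110185
312.0 188.5 9.708344459533691 -0.14735447888266087 0.09436063170077967
327.5 168.6999969482422 9.525854110717773 -0.21630708488712727 0.07213186520272162
```

View pics/s3.png

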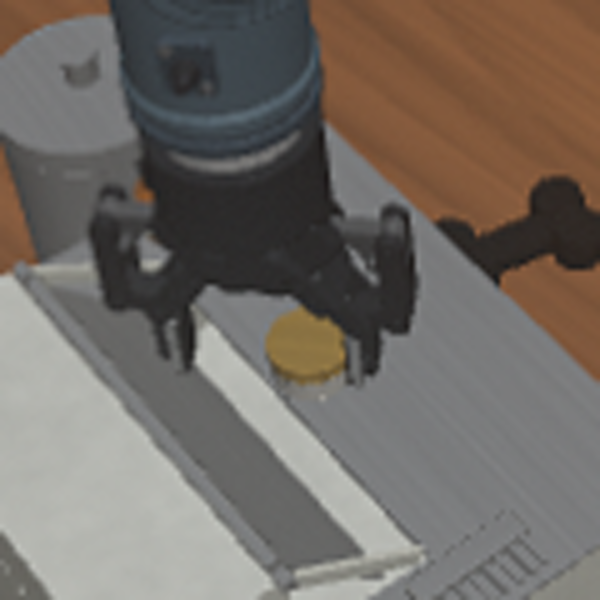

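The flap is swinging in with the finger at crop (180,365). The tin at (307,345) is centred on the other finger, still 18 mm before the sill. I'll go on and hold at the wide-open point.

>>> servo_tool(
  series="-0.78 0.0008 0.004 0 0 0 0; -0.78 0.0012 0.008 0 0 0 0; -0.78 0.0016 0.0105 0 0 0 0; -0.78 0.0016 0.0105 0 0 0 0; -0.78 0.0016 0.0105 0 0 0 0; -0.78 0.0016 0.0105 0 0 0 0; -0.78 0.002 0.015 0 0 0 0; -0.78 0.0025 0.020 0 0 0 0; -0.78 0.003 0.025 0 0 0 0; -0.78 0.003 0.026 0 0 0 0; -0.78 0.003 0.026 0 0 0 0; -0.78 0.003 0.026 0 0 0 0",
)

```text
time_s: 6.67
eef_pos: [0.6385, -0.0681, 0.1335]
eef_rot: [0.0, 0.945, 0.326, 0.0]
wrist_force: [-4.3, 2.6, 3.8]
opening: 0.89
grasp_force: 1.9
```

```bash
python3 -c "
from go import *
st()
s=cam('scene'); cv2.imwrite('pics/s4.png',cv2.resize(s['img'][120:240,180:300],None,fx=5,fy=5,interpolation=cv2.INTER_CUBIC)[...,::-1])
"
```

```text
t 6.67 p [ 0.6385 -0.0681  0.1335] box 0.0144 -0.0351 ty ang -51.9 F [-4.3  2.6  3.8] op 0.89
```

View pics/s4.png

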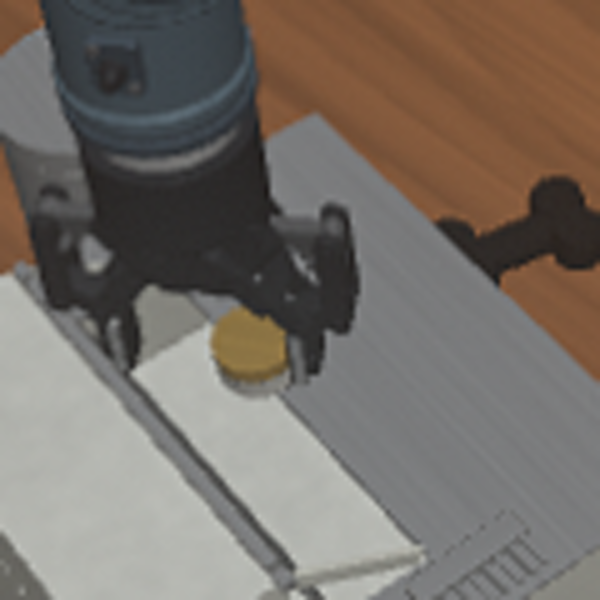

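The flap (crop 130,370) is wide open and the tin (250,345) is overhanging the sill. Closing the fingers slightly moves the tin finger on while the other keeps holding the flap.

>>> servo_tool(
  series="-0.7 0 0 0 0 0 0; -0.62 0 0 0 0 0 0; -0.55 0 0 0 0 0 0; -0.5 0 0 0 0 0 0; -0.45 0 0 0 0 0 0; -0.45 0 0 0 0 0 0; -0.45 0 0 0 0 0 0; -0.45 0 0 0 0 0 0; -0.45 0 0 0 0 0 0; -0.45 0 0 0 0 0 0",
)

```text
time_s: 7.55
eef_pos: [0.6385, -0.0685, 0.134]
eef_rot: [0.001, 0.945, 0.326, 0.0]
wrist_force: [-7.6, 1.3, 8.5]
opening: 0.722
grasp_force: 1.5
```

```bash
python3 -c "
from go import *
st()
s=cam('scene'); cv2.imwrite('pics/s5.png',cv2.resize(s['img'][120:240,180:300],None,fx=5,fy=5,interpolation=cv2.INTER_CUBIC)[...,::-1])
"
```

```text
t 7.55 p [ 0.6385 -0.0685  0.134 ] box 0.0144 -0.0355 ty ang -52.0 F [-7.6  1.3  8.5] op 0.722
```

View pics/s5.png

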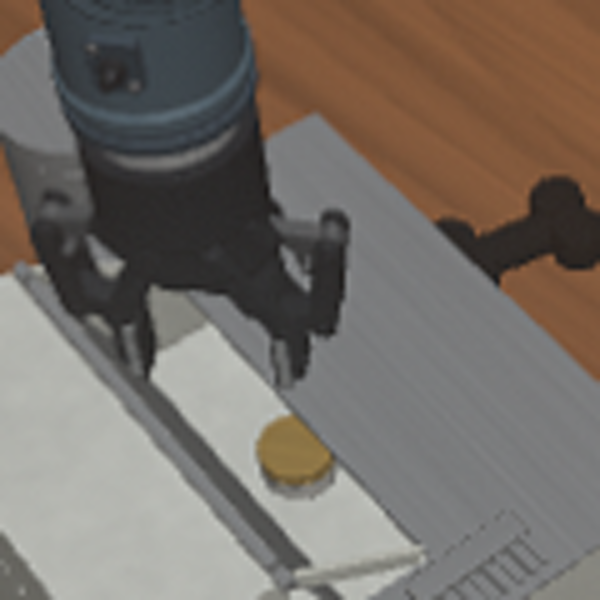

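The tin has dropped and lies on the floor of the box (crop 295,450), with the flap still held. I'll hold briefly, then draw back the same way and lift.

>>> servo_tool(
  series="-0.45 0 0 0 0 0 0; -0.45 0 0 0 0 0 0; -0.45 0 0 0 0 0 0; -0.45 -0.001 -0.008 -0.001 0 0 0; -0.45 -0.002 -0.018 -0.002 0 0 0; -0.45 -0.003 -0.028 -0.002 0 0 0; -0.45 -0.004 -0.038 -0.002 0 0 0; -0.45 -0.006 -0.048 -0.002 0 0 0; -0.45 -0.007 -0.058 -0.002 0 0 0; -0.45 -0.008 -0.068 -0.002 0 0 0; -0.45 -0.009 -0.078 -0.002 0 0 0; -0.45 -0.009 -0.082 -0.002 0 0 0",
)

```text
time_s: 8.6
eef_pos: [0.5791, -0.0073, 0.1345]
eef_rot: [-0.0, 0.945, 0.326, -0.0]
wrist_force: [0.2, 0.2, 0.4]
opening: 0.726
grasp_force: 0.0
```

>>> servo_tool(
  series="-0.45 0 0 -0.005 0 0 0; -0.45 0 0 -0.02 0 0 0; -0.45 0 0 -0.04 0 0 0; -0.45 -0.005 0 -0.06 0 0 0; -0.45 -0.02 0 -0.08 0 0 0; -0.45 -0.04 0 -0.1 0 0 0; -0.45 -0.06 0 -0.11 0 0 0; -0.45 -0.08 0 -0.115 0 0 0; -0.45 -0.09 0 -0.115 0 0 0; -0.45 -0.09 0 -0.115 0 0 0; -0.45 -0.09 0 -0.115 0 0 0; -0.45 -0.09 0 -0.115 0 0 0",
)

```text
time_s: 9.6
eef_pos: [0.51, -0.064, 0.2493]
eef_rot: [-0.0, 0.945, 0.326, -0.0]
wrist_force: [0.3, 0.8, -0.4]
opening: 0.726
grasp_force: 0.0
```

```bash
python3 -c "
from go import *
st()
s=cam('scene'); cv2.imwrite('pics/s6.png',cv2.resize(s['img'][90:320,120:380],None,fx=2.5,fy=2.5)[...,::-1])
"
```

```text
t 9.6 p [ 0.51   -0.064   0.2493] box -0.1136 -0.0467 ty ang -52.0 F [ 0.3  0.8 -0.4] op 0.726
```

View pics/s6.png

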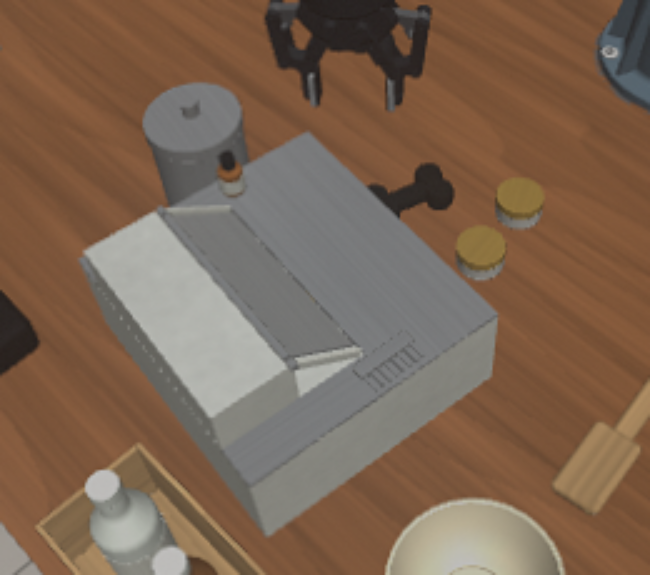

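The flap is shut (crop 265,280), the tin is gone from the deck, nothing else has moved, and the gripper is clear.

```bash
python3 -c "
from bench import ctrl
print(ctrl.hand_in())"
```

```text
the job is handed in; nothing more can be done
None
```

The job is handed in, with no verdict returned: the tin dropped into the box while one finger held the flap open, the flap fell shut when I drew back, and in the last picture everything else stood where it was.

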